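# Shut the marked air valve in the carving bench's air box

## Robot

A 6-joint arm with a two-finger parallel gripper is mounted at the origin on the work surface. World frame = base frame: x ahead of the robot, y to its left, z up, the work surface at z = 0. Lengths are in m, angles in degrees, forces in N, time in s.
With the tool pointing down it reaches from about 0.3 to 0.85 m from the base axis. Payload 4.2 kg.
Tool frame: the origin (TCP) lies midway between the tips of the shut fingers; the grasp point (between the pads) lies 19 mm behind it; z points along the fingers, y is the direction in which the jaws open and shut (so a half turn about z gives the same grasp; the last joint's range is limited). The gripper opens to 91 mm and grips with 3 to 60 N. Pads are 32 mm wide; open, the fingers measure 118 mm over their backs; the gripper's body (76 mm by 178 mm) begins 60 mm behind the grasp point.
Start: joints at [-71.849, 18.312, 89.639, -0, 72.044, -1.146], TCP at [0.19, -0.543, 0.177] pointing down, gripper open.
Joint ranges: [-177.97, 177.97], [-48.28, 115.42], [12.27, 149.76], [-77.06, 257.06], [2.81, 150.46], [-146.56, 146.56]. Speed limits (degrees/s): [147.25, 147.25, 180, 180, 180, 180].

## Interface

Orientations are given as [roll, pitch, yaw] about the fixed x, y, z axes, in that order (R = Rz(yaw) Ry(pitch) Rx(roll)).
In Python, from plant import observe, snapshot, camera_params, hand_in gives the robot as it stands.
- The arm moves only by the shell command python3 -m pendant 'ROWS' [FORCE]. ROWS is JSON, a list of rows, each an object of numbers: "x", "y", "z": the shift along the tool's x, y, z in mm; "turn": the turn about the tool's z in rad; "gripper": the opening in per cent of the stroke, from 0 (shut) to 100 (fully open). In form: [{"x": .., "y": .., "z": .., "turn": .., "gripper": ..}, ...]. A call has 1 to 20 rows; each row is the pose to reach, as a shift and turn from the pose measured when the call began, along the tool's axes at that moment; what a row does not reach only later rows make up. A row lasts 1/8 s, in which the tool goes at most 62.5 mm and 10.7 degrees, less where a joint would pass 70% of its speed; a pose out of reach is approached as far as the arm can. A call with a gripper value outside its range is refused whole. The fingers move at their own pace and stop on an object; FORCE is the grip in N (left out, the last holds). Time passes only in rows, so rows that repeat a pose let the fingers close. It gives the time, the measured TCP pose, the force and the opening at its end, in the units of the state.
- observe(): the state, without advancing time (a new reading comes with each control period).
- snapshot(name): name is "side" or "top" or "wrist"; returns the picture (384x512x3 uint8, blue, green, red); there is no depth.
- camera_params(name): a dict with "camera_matrix" (3x3 intrinsics, pixels), "origin" and "rotation" of the camera in the world. Camera axes: x right, y down, z forward; pixel columns grow to the right and rows downward; lengths in m; the calibration is good to about 2 mm. A picture is of the moment at which its call begins: read the wrist's pose just before it. camera_params takes no time and is no camera call; for the wrist camera it gives the pose at the moment of the call.
- hand_in(): hands the job in, once; it reports no verdict.
The state is a dict: "t": time; "joint_positions": joint angles; "dq": joint speeds; "joint_efforts": joint torques, N m; "eef_pos": TCP position; "tcp_rot": TCP orientation; "force": force on the tool from outside, world axes, zero at the start; "moment": the same for the moment, N m; "gripper_width": finger opening in m.
Only numpy, scipy, OpenCV 4.12 (cv2) and the standard library are available. Lean on these libraries where they do the work, as an engineer would, in place of code of your own. Each camera call takes 0.05 s, during which the arm holds its last target.

## Task

The carver has finished with the blow gun, so its air line must be shut off. With the fingertips, push the upright black lip of the air box's sliding cover to the left (as the robot sees it) until the cover is all the way open, then push the lever with the red sleeve clockwise until it is fully shut, crosswise to its pipe. Only push: do not grip the lip or the red lever; leave the cover open and the blue lever open, and do not shift the tools and workpieces lying about.

Things in the scene. Friction and masses are not known exactly. Their poses are not given: they have to be found in the camera images.
- airbox: long low grey metal box, 190 mm deep (x), 560 mm long (y), 100 mm high over the steel guide rails on its long edges; origin at the centre of its underside, +y along it to the left as the robot sees it, +x away from the robot. Its right half is an open-topped bay, covered at the start; its left half is a closed deck over which the cover slides. A regulator 145 mm high stands at its left end.
- bay (a point): centre of the bay's open top, 84 mm above the bench (box frame: x 0, y -138 mm), axes of the box. The bay is 178 mm wide in x and 272 mm long in y inside; its walls are 84 mm high. It holds two ball valves with stems at y -205 and -95 mm, x +30 mm of the box; pipes and valve bodies reach 51 mm above the bench, only the stems stand up to the levers.
- cover_lip (a point): middle of the outer (right, -y) face of the cover's upright black pull lip, 99 mm above the bench. The lip stands on the right end of the flat aluminium cover; it is 140 mm long (x), 8 mm thick (y, from here to +y) and goes from 90 mm (the cover's top) to 108 mm above the bench. Box frame: x 0, y = joint cover - 276 mm. Axes of the box.
- cover (a joint): how far the cover has been slid to +y of the box, to the left (m): 0 = shut, 0.27 = all the way open at a fixed stop. It starts 0 to 0.03 open. It runs in rails, cannot be lifted out, takes about 3 N to push slowly (a little more when faster) and stays where it is left.
- red_stem (a point): on the vertical axis about which the red lever turns, 68 mm above the bench, level with the middle of the lever's thickness; axes of the box. The two valves stand 110 mm apart along y; which is on the right varies.
- red_sleeve (a point): centre of the red plastic sleeve of the red lever, 55 mm from the stem axis and 68 mm above the bench. The sleeve is a straight bar 68 mm long (16 to 85 mm from the axis), 16 mm wide and 12 mm thick (62 to 74 mm above the bench).
- red_lever (a joint): angle of the red lever (rad). 0 = open: it lies along its pipe and points to -x of the box (to the robot). pi/2 = shut, at a stop: a quarter turn clockwise seen from above, pointing to +y of the box (left). Starts at 0 to 0.12. Friction, no spring: about 4 N at 55 mm from the stem; stays where it is left. This is the one to shut.
- blue_stem (a point): on the vertical axis about which the blue lever turns, 68 mm above the bench, level with the middle of the lever's thickness; axes of the box. The two valves stand 110 mm apart along y; which is on the right varies.
- blue_sleeve (a point): centre of the blue plastic sleeve of the blue lever, 55 mm from the stem axis and 68 mm above the bench. The sleeve is a straight bar 68 mm long (16 to 85 mm from the axis), 16 mm wide and 12 mm thick (62 to 74 mm above the bench).
- blue_lever (a joint): angle of the blue lever (rad). 0 = open: it lies along its pipe and points to -x of the box (to the robot). pi/2 = shut, at a stop: a quarter turn clockwise seen from above, pointing to +y of the box (left). Starts at 0 to 0.12. Friction, no spring: about 4 N at 55 mm from the stem; stays where it is left. This one must stay open.
- bowl: a shallow turned wooden dish lying upside down on the dark mat, painted with small flowers, 170 mm across, 45 mm high; origin at the centre of its underside. Bystander, leave alone.
- pencil: a yellow pencil lying on the bench behind the box, 160 mm long, 7 mm thick; origin under its middle. Bystander, leave alone.
- gouge_a: a carving gouge with a mid-brown wooden handle, lying behind the box, 230 mm long, 22 mm high; origin under its middle. Bystander, leave alone.
- gouge_b: a carving gouge with a dark wooden handle, lying behind the other gouge, 230 mm long, 22 mm high; origin under its middle. Bystander, leave alone.
- blowgun: a black pistol-shaped air blow gun lying on its side to the right of the box, about 150 by 130 mm, 22 mm high; origin under its barrel. Bystander, leave alone.
- mallet: a round carver's mallet standing on its head to the left of the box, 90 mm across, 225 mm tall; origin at the centre of its underside. Bystander, leave alone.
- tin: a low round wax tin, green with a brass-coloured lid, behind the box, 87 mm across, 42 mm high; origin at the centre of its underside. Bystander, leave alone.

How it is judged:
By the outcome, as a careful person would: the job done as asked, in the order asked, and still so for the second after the job is handed in, with the robot touching nothing.
It also fails if it takes over 53 s, if anything falls off the work surface, if the arm or the gripper's body presses on something with over 40 N, if the wrist force passes 120 N, or if a joint passes its speed limit or range.

## Working session

There is one attempt and no reset: what is moved stays moved. The work goes in short steps, Python scripts to look and compute and a shell command to move; the robot and the scene stay as the last step left them, time stands still between calls to the robot, and variables do not carry over. Pictures are saved under pics/ and viewed, and the job is handed in when it is done.

```bash
ls; mkdir -p pics; python3 - <<'E'
from plant import *
import cv2
print(observe())
for n in ("top","side","wrist"):
    p=camera_params(n); print(n,p)
    cv2.imwrite(f"pics/{n}0.png",snapshot(n))
E
```

```text
pics
{'t': 0.0, 'joint_positions': array([-7.18487642e+01,  1.83504112e+01,  8.97076779e+01, -4.66919191e-04,
        7.20427492e+01, -1.14941085e+00]), 'dq': array([-0.06049044, -0.02130003,  0.02946873,  0.05297284, -0.12242714,
       -0.02547527]), 'joint_efforts': array([-2.69480741e-03, -4.12472820e+01, -2.31976801e+01,  7.25326454e-02,
        4.57191258e-02, -1.30689041e-04]), 'eef_pos': array([ 0.1898366 , -0.54214608,  0.17572405]), 'tcp_rot': array([-1.79899173e+02, -1.57895060e-03,  1.93007896e+01]), 'force': array([0.34398133, 0.74177127, 0.65862918]), 'moment': array([-0.06166553, -0.03073873, -0.01477024]), 'gripper_width': 0.0908775624571943}
top {'camera_matrix': array([[362.7489723 ,   0.        , 250.22155088],
       [  0.        , 362.7489723 , 189.48439411],
       [  0.        ,   0.        ,   1.        ]]), 'origin': array([0.46436152, 0.08814412, 1.11947101]), 'rotation': array([-174.40957883,    1.77600124,  -88.4860391 ])}
side {'camera_matrix': array([[419.54374454,   0.        , 260.85904515],
       [  0.        , 419.54374454, 190.85433072],
       [  0.        ,   0.        ,   1.        ]]), 'origin': array([-0.11050153,  0.93105063,  1.11869327]), 'rotation': array([-134.90173357,    0.26061534, -141.66130904])}
wrist {'camera_matrix': array([[288.11487871,   0.        , 255.11899758],
       [  0.        , 288.11487871, 194.83177111],
       [  0.        ,   0.        ,   1.        ]]), 'origin': array([ 0.26045308, -0.51869857,  0.38498414]), 'rotation': array([ 1.64872474e+02,  2.01777611e-02, -7.07202257e+01])}
```

View pics/top0.png

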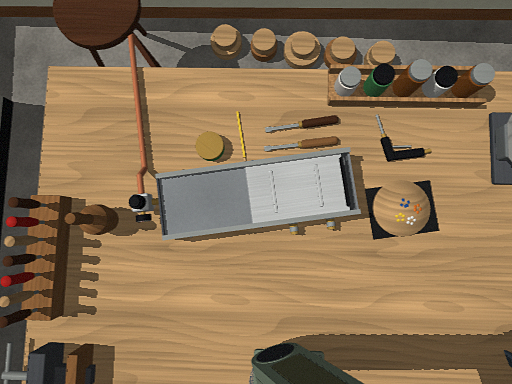

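View pics/side0.png

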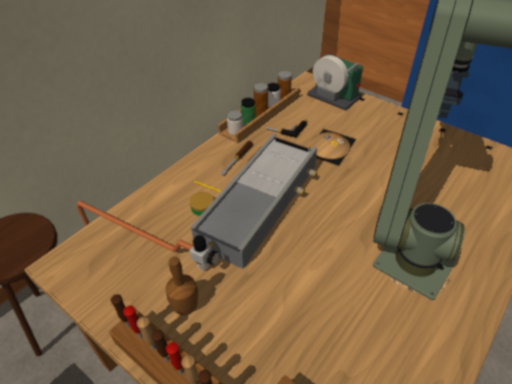

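View pics/wrist0.png

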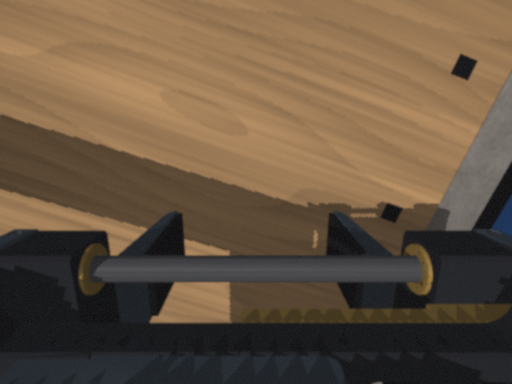

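The top view shows the box with its corners at about (157,176), (352,149), (361,214) and (163,240). The lip is at about (346,180). I'll zoom in to refine these.

```bash
python3 - <<'E'
import cv2
a=cv2.imread("pics/top0.png")
cv2.imwrite("pics/z1.png",cv2.resize(a[135:245,320:450],None,fx=5,fy=5,interpolation=cv2.INTER_CUBIC))
cv2.imwrite("pics/z2.png",cv2.resize(a[155:250,120:270],None,fx=5,fy=5,interpolation=cv2.INTER_CUBIC))
E
```

```text
(no output)
```

View pics/z1.png

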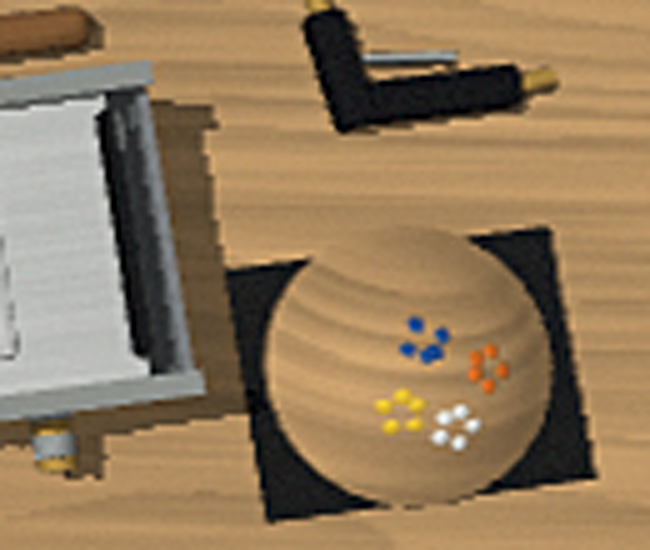

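View pics/z2.png

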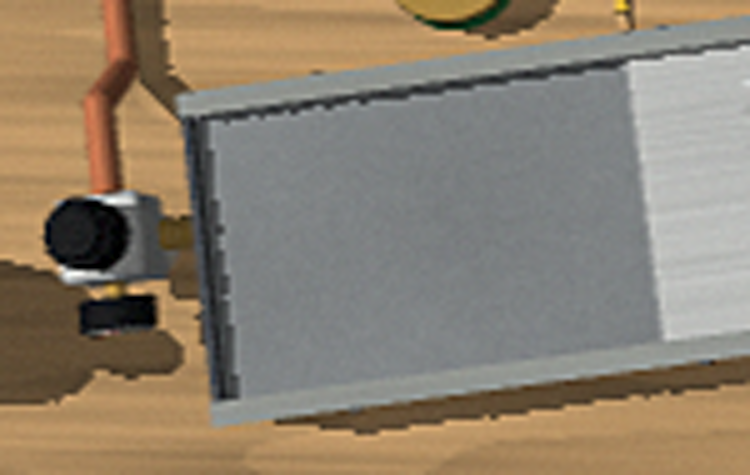

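```bash
cat > h.py <<'E'
import numpy as np
from plant import *
from scipy.spatial.transform import Rotation as R
def ray(p,uv,z):
    K=p["camera_matrix"];M=R.from_euler("xyz",p["rotation"],degrees=True).as_matrix()
    d=M@np.linalg.inv(K)@np.array([uv[0],uv[1],1.]); o=np.array(p["origin"])
    return o+d*(z-o[2])/d[2]
def proj(p,X):
    K=p["camera_matrix"];M=R.from_euler("xyz",p["rotation"],degrees=True).as_matrix()
    c=K@(M.T@(np.asarray(X)-p["origin"])); return c[:2]/c[2]
def tool(X):
    "world pos -> tool frame shift mm"
    s=observe(); M=R.from_euler("xyz",s["tcp_rot"],degrees=True).as_matrix()
    return M.T@(np.asarray(X)-s["eef_pos"])*1000
E
python3 - <<'E'
from h import *
p=camera_params("top")
C=[ray(p,uv,.1) for uv in [(350.4,147.4),(360.8,213.2),(163,240.2),(155.4,174)]]
C=np.array(C);print(C.round(4))
print([np.linalg.norm(C[i]-C[(i+1)%4]).round(4) for i in range(4)])
c=C.mean(0); d=(C[2]+C[3]-C[0]-C[1]); yaw=np.arctan2(-d[0],d[1]);print(c,np.degrees(yaw))
def w(x,y,z): 
    return c[:2]*1+np.array([np.cos(yaw)*x-np.sin(yaw)*y,np.sin(yaw)*x+np.cos(yaw)*y]),z
# lip outer top edge: pixels
for uv in [(107,95),(153,372),(130,95),(140,372),(105,125),(135,350)]:
    X=ray(p,(320+uv[0]/5,135+uv[1]/5),.108)
    q=X[:2]-c[:2]; print(uv,X.round(4),(np.cos(yaw)*q[0]+np.sin(yaw)*q[1]).round(4),(-np.sin(yaw)*q[0]+np.cos(yaw)*q[1]).round(4))
for uv in [(630,60),(660,340)]:
    X=ray(p,(120+uv[0]/5,155+uv[1]/5),.09)
    q=X[:2]-c[:2]; print(uv,(np.cos(yaw)*q[0]+np.sin(yaw)*q[1]).round(4),(-np.sin(yaw)*q[0]+np.cos(yaw)*q[1]).round(4))
E
```

```text
[[ 0.6897 -0.1583  0.1   ]
 [ 0.5043 -0.187   0.1   ]
 [ 0.4146  0.3636  0.1   ]
 [ 0.6015  0.3948  0.1   ]]
[np.float64(0.1876), np.float64(0.5578), np.float64(0.1895), np.float64(0.5602)]
[0.55250876 0.10328269 0.1       ] 9.159911418740425
(107, 95) [ 0.6686 -0.1313  0.108 ] 0.0773 -0.2501
(153, 372) [ 0.5137 -0.1569  0.108 ] -0.0797 -0.2507
(130, 95) [ 0.6689 -0.1441  0.108 ] 0.0755 -0.2628
(140, 372) [ 0.5136 -0.1498  0.108 ] -0.0787 -0.2436
(105, 125) [ 0.6515 -0.1302  0.108 ] 0.0606 -0.2463
(135, 350) [ 0.5257 -0.147   0.108 ] -0.0663 -0.2428
(630, 60) 0.0807 0.0207
(660, 340) -0.0803 0.025
```

```bash
cat >> h.py <<'E'
c=np.array([0.5525,0.1033]);yaw=np.radians(9.16)
def W(x,y,z): return np.array([c[0]+np.cos(yaw)*x-np.sin(yaw)*y,c[1]+np.sin(yaw)*x+np.cos(yaw)*y,z])
def B(X): 
    q=X[:2]-c; return np.array([np.cos(yaw)*q[0]+np.sin(yaw)*q[1],-np.sin(yaw)*q[0]+np.cos(yaw)*q[1],X[2]])*1000
def st():
    s=observe(); print("t",s["t"],"box mm",B(s["eef_pos"]).round(1),"rot",s["tcp_rot"].round(2),"F",s["force"].round(1),"w",round(s["gripper_width"],4))
E
python3 - <<'E'
from h import *
st(); print(tool(W(0,-.295,.177)))
E
```

```text
t 0.15 box mm [-460.8 -579.6  175.9] rot [-179.93    0.     19.3 ] F [ 0.2  0.  -0. ] w 0.0912
[ 503.68667497 -199.0935584    -0.81530331]
```

```bash
python3 -m pendant '[{"x":40,"y":-16,"z":0,"turn":0.02,"gripper":0},{"x":90,"y":-36,"z":0,"turn":0.05,"gripper":0},{"x":145,"y":-57,"z":0,"turn":0.08,"gripper":0},{"x":200,"y":-79,"z":0,"turn":0.1,"gripper":0},{"x":255,"y":-101,"z":0,"turn":0.12,"gripper":0},{"x":310,"y":-123,"z":0,"turn":0.14,"gripper":0},{"x":365,"y":-144,"z":0,"turn":0.16,"gripper":0},{"x":420,"y":-166,"z":0,"turn":0.177,"gripper":0},{"x":465,"y":-184,"z":0,"turn":0.177,"gripper":0},{"x":495,"y":-195,"z":0,"turn":0.177,"gripper":0},{"x":504,"y":-199,"z":0,"turn":0.177,"gripper":0},{"x":504,"y":-199,"z":0,"turn":0.177,"gripper":0},{"x":504,"y":-199,"z":0,"turn":0.177,"gripper":0},{"x":504,"y":-199,"z":0,"turn":0.177,"gripper":0}]'
python3 - <<'E'
from h import *
import cv2
st(); p=camera_params("wrist");cv2.imwrite("pics/w1.png",snapshot("wrist"));cv2.imwrite("pics/t1.png",snapshot("top"));st()
for q in [(0,-.254,.108),(-.07,-.254,.108),(-.095,-.28,.1),(.095,-.28,.1)]: print(q,proj(p,W(*q)))
E
```

```text
t: 1.9
eef_pos: [0.599, -0.1889, 0.1765]
tcp_rot: [-179.9, 0.0, 9.1]
force: [0.6, 0.1, 0.1]
gripper_width: 0.0007
t 1.9 box mm [  -0.6 -295.9  176.5] rot [-1.7994e+02  2.0000e-02  9.0700e+00] F [0.6 0.1 0.1] w 0.0007
t 2.0 box mm [  -0.3 -295.7  176.5] rot [-179.94    0.      9.09] F [-0.3 -0.4 -0.1] w 0.0007
(0, -0.254, 0.108) [212.23563098 193.845417  ]
(-0.07, -0.254, 0.108) [214.92530711 257.61347039]
(-0.095, -0.28, 0.1) [240.18012155 274.63578309]
(0.095, -0.28, 0.1) [237.05409053  93.72516814]
```

View pics/w1.png

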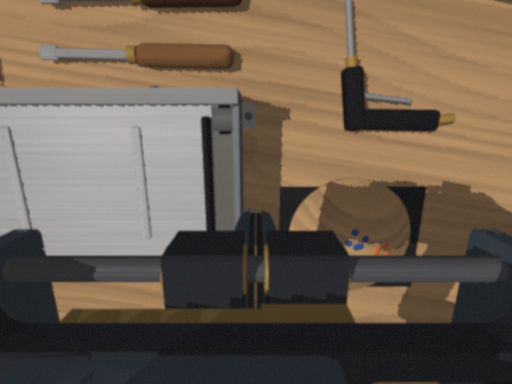

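View pics/t1.png

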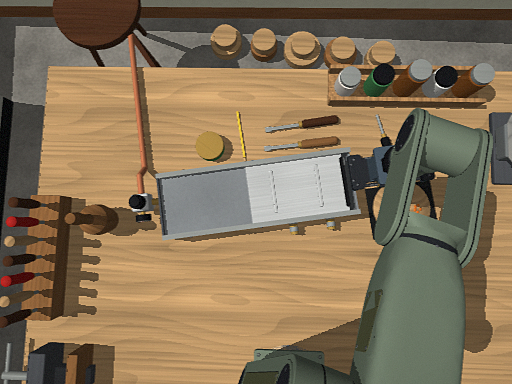

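```bash
python3 -m pendant '[{"z":25,"gripper":0},{"z":55,"gripper":0},{"z":75,"gripper":0},{"z":82,"gripper":0},{"z":82,"gripper":0},{"z":82,"y":-15,"gripper":0},{"z":82,"y":-27,"gripper":0},{"z":82,"y":-36,"gripper":0},{"z":82,"y":-45,"gripper":0},{"z":82,"y":-55,"gripper":0}]'
python3 - <<'E'
from h import *
import cv2
st(); cv2.imwrite("pics/w2.png",snapshot("wrist"))
E
```

```text
t 2.0 box mm [  -0.3 -295.7  176.5] rot [-179.94    0.      9.09] F [-0.3 -0.4 -0.1] w 0.0007invalid input at $[0]: expected keys x, y, z, turn, gripper
```

View pics/w2.png

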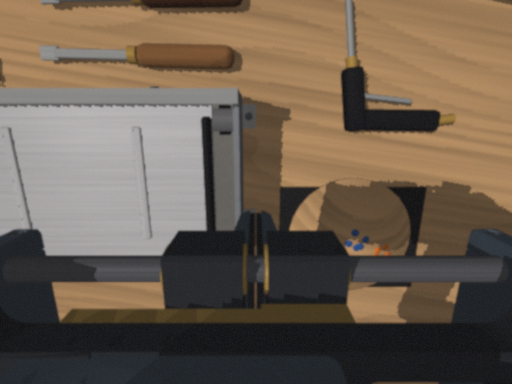

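The call was refused because every row needs all five keys, so nothing moved. The picture is unchanged, with the lip at column 208. I'll send it again with full rows.

```bash
python3 -m pendant '[{"x":0,"y":0,"z":25,"turn":0,"gripper":0},{"x":0,"y":0,"z":55,"turn":0,"gripper":0},{"x":0,"y":0,"z":75,"turn":0,"gripper":0},{"x":0,"y":0,"z":82,"turn":0,"gripper":0},{"x":0,"y":0,"z":82,"turn":0,"gripper":0},{"x":0,"y":-15,"z":82,"turn":0,"gripper":0},{"x":0,"y":-27,"z":82,"turn":0,"gripper":0},{"x":0,"y":-36,"z":82,"turn":0,"gripper":0},{"x":0,"y":-45,"z":82,"turn":0,"gripper":0},{"x":0,"y":-55,"z":82,"turn":0,"gripper":0}]'
python3 - <<'E'
from h import *
import cv2
st(); cv2.imwrite("pics/w3.png",snapshot("wrist"))
E
```

```text
t: 3.3
eef_pos: [0.5906, -0.1334, 0.0946]
tcp_rot: [-179.9, -0.0, 9.1]
force: [-0.3, -0.4, -0.1]
gripper_width: 0.0001
t 3.3 box mm [  -0.  -239.8   94.6] rot [-1.7994e+02 -1.0000e-02  9.1100e+00] F [-0.3 -0.4 -0.1] w 0.0001
```

View pics/w3.png

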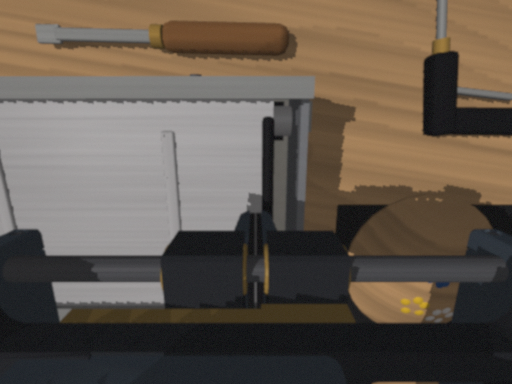

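```bash
python3 - <<'E'
from h import *
import cv2
p=camera_params("wrist")
for uv in [(274,150),(263,150),(274,120),(314,78),(308,200)]: print(uv,B(ray(p,uv,.108)))
print(proj(p,W(0,-.24,.0946)), proj(p,W(0.016,-.2535,.095)),proj(p,W(0.016,-.2265,.095)))
im=cv2.imread("pics/w3.png")
cv2.imwrite("pics/z3.png",cv2.resize(im[90:240,190:340],None,fx=4,fy=4,interpolation=cv2.INTER_CUBIC))
cv2.imwrite("pics/s3.png",cv2.resize(snapshot("side")[120:220,220:370],None,fx=5,fy=5,interpolation=cv2.INTER_CUBIC))
st()
E
```

```text
(274, 150) [  52.81055237 -252.20124089  108.        ]
(263, 150) [  52.81454523 -244.77580277  108.        ]
(274, 120) [  72.41326749 -251.87899695  108.        ]
(314, 78) [  98.16436949 -276.80692932  108.        ]
(308, 200) [  17.66578351 -276.80807028  108.        ]
[255.89602557 217.25503582] [273.85016743 197.32341301] [237.94770854 197.33479238]
t 3.4 box mm [-2.000e-01 -2.393e+02  9.450e+01] rot [-1.7991e+02  2.0000e-02  9.1600e+00] F [-0.5 -0.2 -0. ] w 0.0004
```

View pics/z3.png

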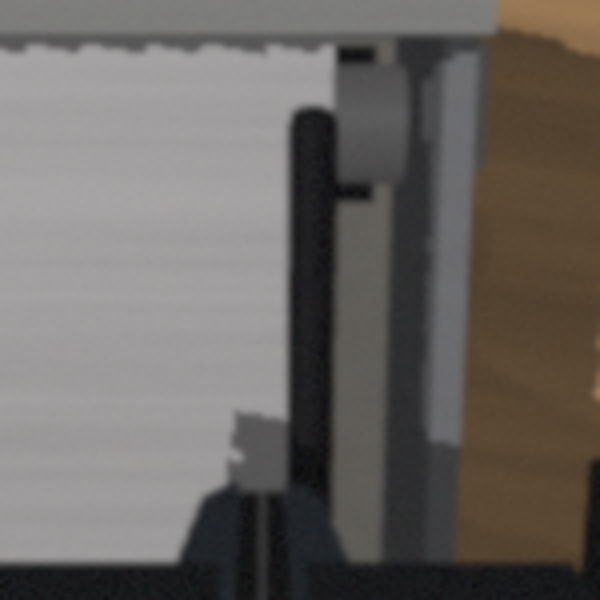

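View pics/s3.png

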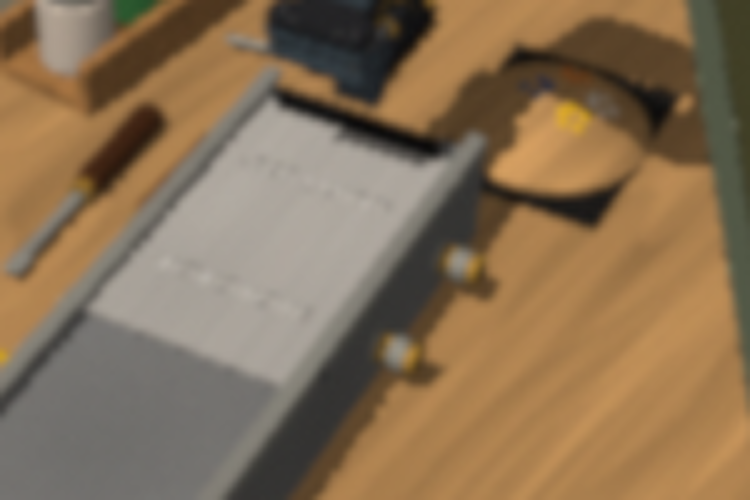

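```bash
python3 - <<'E'
from h import *
import cv2
p=camera_params("side"); im=snapshot("side"); t=snapshot("top"); pt=camera_params("top")
s=observe()["eef_pos"]
print(proj(p,s),proj(pt,s))
def mk(im,p,pts,c,r,f):
    im=cv2.resize(im[r[1]:r[3],r[0]:r[2]],None,fx=f,fy=f,interpolation=cv2.INTER_CUBIC)
    for X in pts:
        u=(proj(p,X)-np.array(r[:2])+.5)*f
        cv2.circle(im,tuple(int(v) for v in u),3,c,-1)
    return im
pts=[s,W(.07,-.252,.108),W(-.07,-.252,.108),W(-.095,-.28,.1),W(.095,-.28,.1),W(.095,.28,.1),W(-.095,.28,.1)]
cv2.imwrite("pics/s4.png",mk(im,p,pts,(0,0,255),(190,120,340,270),4))
cv2.imwrite("pics/t4.png",mk(t,pt,pts,(0,0,255),(140,130,400,250),3))
E
```

```text
[290.67391648 146.46290858] [341.25253211 182.12954813]
```

View pics/s4.png

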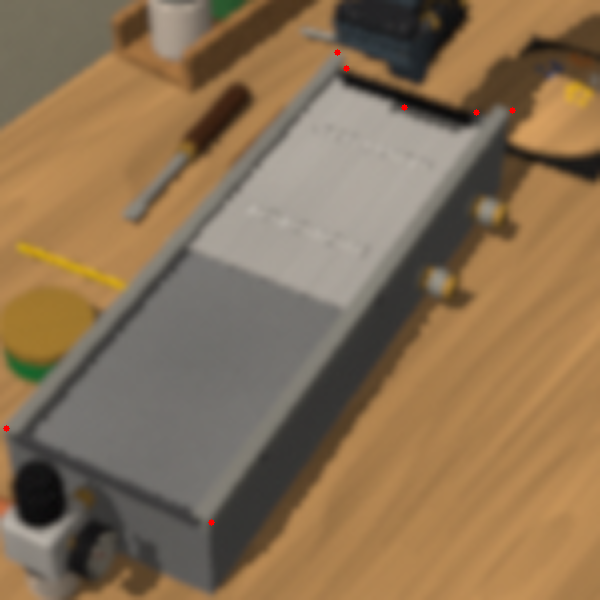

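View pics/t4.png

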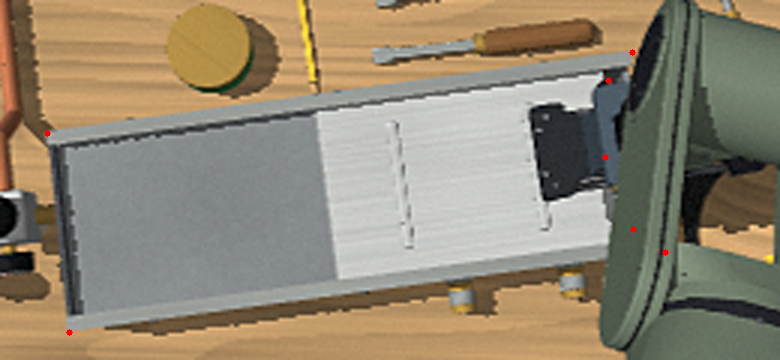

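```bash
python3 - <<'E'
from h import *
p=camera_params("wrist"); s=observe()
M=R.from_euler("xyz",s["tcp_rot"],degrees=True).as_matrix()
for x in (-16,16):
  for y in (-45.5,-5,5,45.5,59):
    print(x,y,[proj(p,s["eef_pos"]+M@np.array([x,y,z])/1000).round(0).tolist() for z in (0,-19,-40,-60)])
E
python3 - <<'E'
import cv2
im=cv2.imread("pics/wrist0.png")
cv2.imwrite("pics/z5.png",cv2.resize(im[180:384,60:450],None,fx=2,fy=2))
E
```

```text
-16 -45.5 [[196.0, 237.0], [191.0, 247.0], [184.0, 262.0], [175.0, 278.0]]
-16 -5 [[248.0, 237.0], [247.0, 247.0], [246.0, 262.0], [245.0, 278.0]]
-16 5 [[260.0, 237.0], [261.0, 247.0], [262.0, 262.0], [262.0, 278.0]]
-16 45.5 [[312.0, 237.0], [317.0, 247.0], [324.0, 262.0], [332.0, 278.0]]
-16 59 [[329.0, 237.0], [336.0, 247.0], [345.0, 261.0], [355.0, 278.0]]
16 -45.5 [[194.0, 197.0], [188.0, 205.0], [180.0, 215.0], [171.0, 227.0]]
16 -5 [[247.0, 197.0], [247.0, 205.0], [246.0, 215.0], [245.0, 227.0]]
16 5 [[261.0, 197.0], [261.0, 205.0], [262.0, 215.0], [263.0, 227.0]]
16 45.5 [[314.0, 197.0], [320.0, 205.0], [327.0, 215.0], [336.0, 227.0]]
16 59 [[332.0, 197.0], [339.0, 205.0], [349.0, 215.0], [360.0, 227.0]]
```

View pics/z5.png

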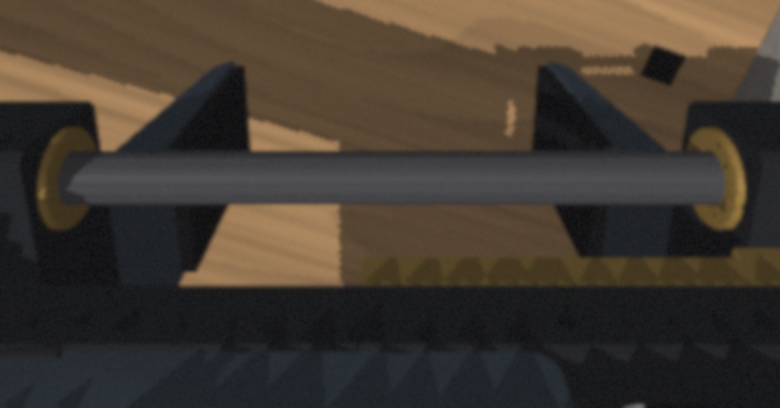

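The fingers haven't reached the lip: its outer face is still at y ≈ -252 mm. The wrist image (open tips at (181,212) and (331,212)) and the side view both put the visible fingertips about 38 mm higher than the reported TCP. I'll back out to the right of the box, go lower and check again.

```bash
python3 -m pendant '[{"x":0,"y":20,"z":0,"turn":0,"gripper":0},{"x":0,"y":45,"z":0,"turn":0,"gripper":0},{"x":0,"y":58,"z":0,"turn":0,"gripper":0},{"x":0,"y":58,"z":0,"turn":0,"gripper":0},{"x":0,"y":58,"z":15,"turn":0,"gripper":0},{"x":0,"y":58,"z":30,"turn":0,"gripper":0},{"x":0,"y":58,"z":37,"turn":0,"gripper":0},{"x":0,"y":58,"z":37,"turn":0,"gripper":0}]'
python3 - <<'E'
from h import *
import cv2
st(); p=camera_params("side"); im=snapshot("side"); cv2.imwrite("pics/w6.png",snapshot("wrist"))
s=observe()["eef_pos"];a=cv2.resize(im[100:200,220:370],None,fx=5,fy=5,interpolation=cv2.INTER_CUBIC)
for X in (s,s+[0,0,.038]):
    u=(proj(p,X)-[220,100]+.5)*5; cv2.circle(a,tuple(int(v) for v in u),3,(0,0,255),-1)
cv2.imwrite("pics/s6.png",a)
E
```

```text
t: 4.5
eef_pos: [0.5994, -0.1907, 0.0564]
tcp_rot: [-179.9, 0.1, 9.2]
force: [0.6, 0.6, -0.5]
gripper_width: 0.0005
t 4.5 box mm [  -0.5 -297.7   56.4] rot [-1.7989e+02  1.0000e-01  9.1600e+00] F [ 0.6  0.6 -0.5] w 0.0005
```

View pics/s6.png

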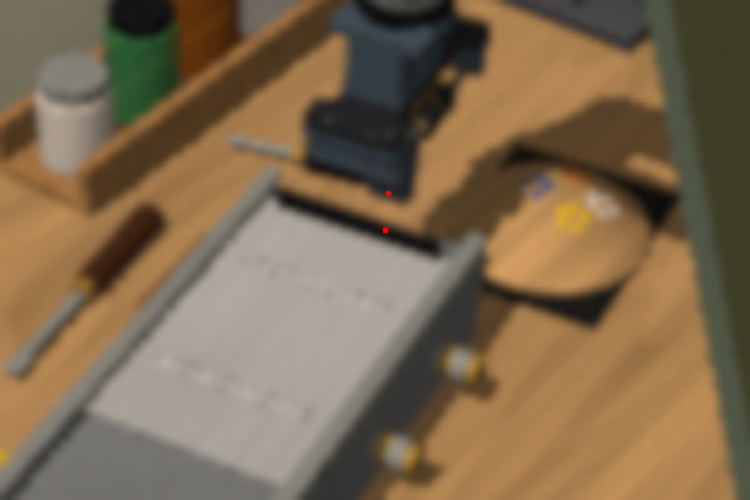

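View pics/w6.png

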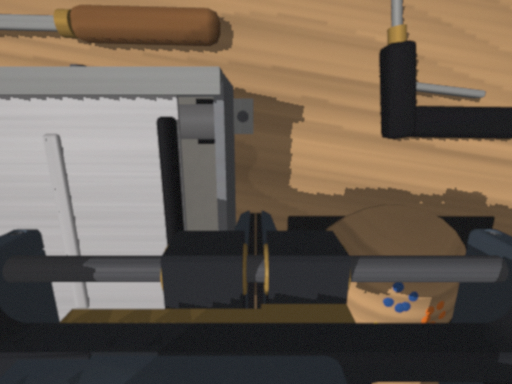

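```bash
python3 - <<'E'
from h import *
p=camera_params("side")
for z in (.09,.1,.12,.135,.15,.175,.2):
    print(z,[((proj(p,W(x,-.2977+dy,z))-[220,100]+.5)*5).round(0).tolist() for x,dy in ((.038,.089),(-.038,.089),(.016,.0135),(-.016,.0135))])
E
```

```text
0.09 [[293.0, 247.0], [382.0, 278.0], [362.0, 202.0], [399.0, 215.0]]
0.1 [[293.0, 237.0], [383.0, 268.0], [363.0, 192.0], [399.0, 205.0]]
0.12 [[294.0, 216.0], [384.0, 247.0], [364.0, 172.0], [401.0, 184.0]]
0.135 [[295.0, 201.0], [385.0, 231.0], [365.0, 156.0], [402.0, 169.0]]
0.15 [[295.0, 185.0], [386.0, 215.0], [366.0, 141.0], [403.0, 153.0]]
0.175 [[296.0, 158.0], [388.0, 188.0], [367.0, 114.0], [405.0, 126.0]]
0.2 [[297.0, 130.0], [390.0, 161.0], [369.0, 87.0], [407.0, 99.0]]
```

The upper dot (TCP + 38 mm) sits right on the real fingertip at (388,193), so the offset is confirmed and the tips are at z ≈ 0.094. Next is the push.

```bash
python3 -m pendant '[{"x":0,"y":-15,"z":0,"turn":0,"gripper":0},{"x":0,"y":-26,"z":0,"turn":0,"gripper":0},{"x":0,"y":-34,"z":0,"turn":0,"gripper":0},{"x":0,"y":-42,"z":0,"turn":0,"gripper":0},{"x":0,"y":-51,"z":0,"turn":0,"gripper":0},{"x":0,"y":-60,"z":0,"turn":0,"gripper":0},{"x":0,"y":-70,"z":0,"turn":0,"gripper":0},{"x":0,"y":-80,"z":0,"turn":0,"gripper":0},{"x":0,"y":-90,"z":0,"turn":0,"gripper":0}]'
python3 - <<'E'
from h import *
import cv2
st(); cv2.imwrite("pics/w7.png",snapshot("wrist"));
E
```

```text
t: 5.72
eef_pos: [0.5859, -0.1016, 0.0579]
tcp_rot: [-180.0, -0.0, 9.1]
force: [-0.0, -4.0, 3.1]
gripper_width: 0.0005
t 5.725 box mm [   0.4 -207.6   57.9] rot [-1.7997e+02 -4.0000e-02  9.1500e+00] F [-0.  -4.   3.1] w 0.0005
```

View pics/w7.png

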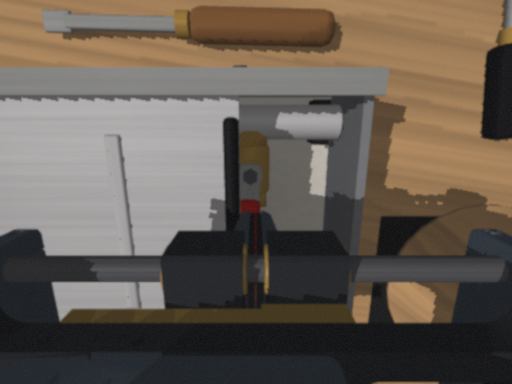

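It's pushing at about 4 N and the bay is opening. The red valve is the right-hand one, with its stem at about (250,177). I'll continue.

```bash
python3 -m pendant '[{"x":0,"y":-10,"z":0,"turn":0,"gripper":0},{"x":0,"y":-20,"z":0,"turn":0,"gripper":0},{"x":0,"y":-30,"z":0,"turn":0,"gripper":0},{"x":0,"y":-40,"z":0,"turn":0,"gripper":0},{"x":0,"y":-50,"z":0,"turn":0,"gripper":0},{"x":0,"y":-60,"z":0,"turn":0,"gripper":0},{"x":0,"y":-70,"z":0,"turn":0,"gripper":0},{"x":0,"y":-80,"z":0,"turn":0,"gripper":0},{"x":0,"y":-90,"z":0,"turn":0,"gripper":0},{"x":0,"y":-100,"z":0,"turn":0,"gripper":0},{"x":0,"y":-110,"z":0,"turn":0,"gripper":0},{"x":0,"y":-120,"z":0,"turn":0,"gripper":0},{"x":0,"y":-130,"z":0,"turn":0,"gripper":0},{"x":0,"y":-140,"z":0,"turn":0,"gripper":0},{"x":0,"y":-150,"z":0,"turn":0,"gripper":0},{"x":0,"y":-160,"z":0,"turn":0,"gripper":0},{"x":0,"y":-169,"z":0,"turn":0,"gripper":0},{"x":0,"y":-175,"z":0,"turn":0,"gripper":0},{"x":0,"y":-180,"z":0,"turn":0,"gripper":0}]'
python3 - <<'E'
from h import *
import cv2
st(); p=camera_params("wrist");cv2.imwrite("pics/w8.png",snapshot("wrist"));
print(proj(p,W(.06,-.006,.108)))
E
```

```text
t: 8.15
eef_pos: [0.5566, 0.078, 0.0581]
tcp_rot: [-179.9, 0.0, 9.2]
force: [0.3, -2.6, -1.3]
gripper_width: 0.0002
t 8.15 box mm [  0.  -25.6  58.1] rot [-179.86    0.      9.17] F [ 0.3 -2.6 -1.3] w 0.0002
[217.55706033 144.62887141]
```

View pics/w8.png

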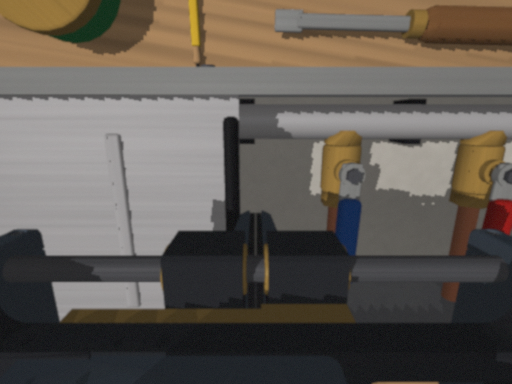

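```bash
python3 -m pendant '[{"x":0,"y":-6,"z":0,"turn":0,"gripper":0},{"x":0,"y":-11,"z":0,"turn":0,"gripper":0},{"x":0,"y":-14,"z":0,"turn":0,"gripper":0},{"x":0,"y":-16,"z":0,"turn":0,"gripper":0}]'
python3 -m pendant '[{"x":0,"y":-2,"z":0,"turn":0,"gripper":0},{"x":0,"y":-3,"z":0,"turn":0,"gripper":0}]'
python3 - <<'E'
from h import *
st()
E
```

```text
t: 8.7
eef_pos: [0.5549, 0.0887, 0.0583]
tcp_rot: [179.6, 0.0, 9.4]
force: [4.4, -23.0, -0.6]
gripper_width: 0.0002
t: 8.95
eef_pos: [0.555, 0.0883, 0.0584]
tcp_rot: [179.2, 0.0, 9.5]
force: [2.6, -13.7, -1.0]
gripper_width: 0.0006
t 8.95 box mm [  0.1 -15.2  58.4] rot [1.792e+02 1.000e-02 9.480e+00] F [  2.6 -13.7  -1. ] w 0.0006
```

Force rose to 23 N and the motion stopped, so the cover is at its stop. I'll back off and look.

```bash
python3 -m pendant '[{"x":0,"y":12,"z":0,"turn":0,"gripper":0},{"x":0,"y":30,"z":-5,"turn":0,"gripper":0},{"x":0,"y":55,"z":-35,"turn":0,"gripper":0},{"x":0,"y":80,"z":-65,"turn":0,"gripper":0},{"x":0,"y":100,"z":-80,"turn":0,"gripper":0},{"x":0,"y":105,"z":-80,"turn":0,"gripper":0}]'
python3 - <<'E'
from h import *
import cv2
st(); p=camera_params("wrist");im=snapshot("wrist");
for X in [(.06,-.006,.108),(.03,-.205,.074),(.03,-.095,.074),(-.055,-.205,.074),(.095,-.28,.1)]:
    u=proj(p,W(*X)); print(X,u); cv2.circle(im,tuple(int(round(v)) for v in u),2,(255,0,255),-1)
cv2.imwrite("pics/w9.png",im);cv2.imwrite("pics/t9.png",snapshot("top")[130:260,130:420].repeat(2,0).repeat(2,1))
E
```

```text
t: 9.7
eef_pos: [0.5729, -0.0153, 0.1408]
tcp_rot: [179.2, -0.1, 9.4]
force: [-0.3, 1.1, -0.5]
gripper_width: 0.0009
t 9.7 box mm [   1.3 -120.3  140.8] rot [ 1.792e+02 -1.300e-01  9.370e+00] F [-0.3  1.1 -0.5] w 0.0009
(0.06, -0.006, 0.108) [114.18372565 136.55841445]
(0.03, -0.205, 0.074) [340.46490718 166.3175721 ]
(0.03, -0.095, 0.074) [227.02347481 166.21253872]
(-0.055, -0.205, 0.074) [333.97182939 246.79462768]
(0.095, -0.28, 0.1) [446.16579856  93.81131737]
```

View pics/w9.png

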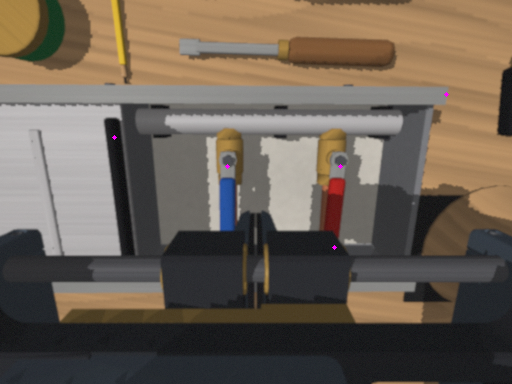

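View pics/t9.png

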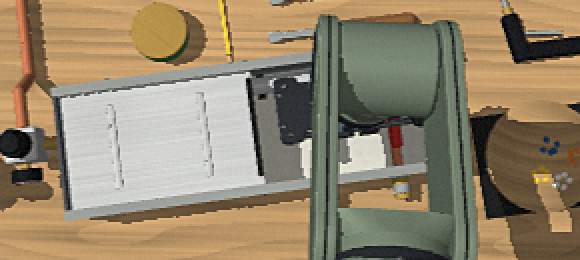

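The cover is open, with the lip near column 115. The stems at (340,166) and (227,166) match the model, and both levers point toward the robot. I'll work out the entry point to the right of the red lever.

```bash
python3 - <<'E'
from h import *
st(); print(tool(W(-.028,-.243,.141)),tool(W(-.028,-.243,.024)))
E
```

```text
t 9.8 box mm [-1.000e-01 -1.192e+02  1.388e+02] rot [1.7925e+02 1.1000e-01 9.4200e+00] F [ 0.1 -0.8 -0.5] w 0.0004
[-28.49120081 123.69530323  -0.48219381] [-28.2636339  122.16192446 116.50753635]
```

```bash
python3 -m pendant '[{"x":-8,"y":30,"z":0,"turn":0,"gripper":0},{"x":-16,"y":65,"z":0,"turn":0,"gripper":0},{"x":-24,"y":100,"z":0,"turn":0,"gripper":0},{"x":-28,"y":120,"z":0,"turn":0,"gripper":0},{"x":-28,"y":123,"z":10,"turn":0,"gripper":0},{"x":-28,"y":123,"z":35,"turn":0,"gripper":0},{"x":-28,"y":123,"z":60,"turn":0,"gripper":0},{"x":-28,"y":123,"z":70,"turn":0,"gripper":0},{"x":-28,"y":123,"z":70,"turn":0,"gripper":0}]'
python3 - <<'E'
from h import *
import cv2
st(); p=camera_params("wrist");im=snapshot("wrist");
for X in [(.03,-.205,.074),(.03,-.095,.074),(.095,-.28,.1)]:
    u=proj(p,W(*X)); cv2.circle(im,tuple(int(round(v)) for v in u),2,(255,0,255),-1)
cv2.imwrite("pics/w10.png",im);cv2.imwrite("pics/s10.png",cv2.resize(snapshot("side")[110:210,220:370],None,fx=5,fy=5,interpolation=cv2.INTER_CUBIC))
print(tool(W(-.028,-.243,.024)))
E
```

```text
t: 10.92
eef_pos: [0.5635, -0.1402, 0.0696]
tcp_rot: [179.3, 0.2, 9.5]
force: [0.2, -0.6, 0.7]
gripper_width: 0.0008
t 10.925 box mm [ -27.9 -242.2   69.6] rot [179.31   0.21   9.47] F [ 0.2 -0.6  0.7] w 0.0008
[-1.06860436 -0.6336546  47.15382539]
```

View pics/w10.png

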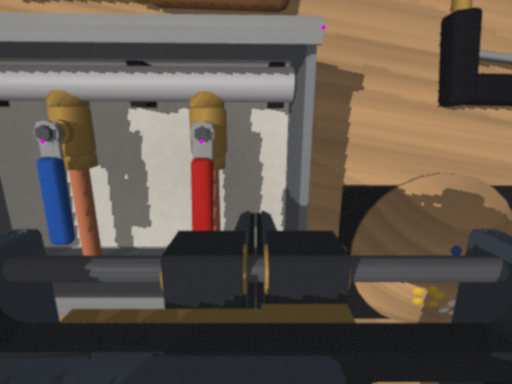

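View pics/s10.png

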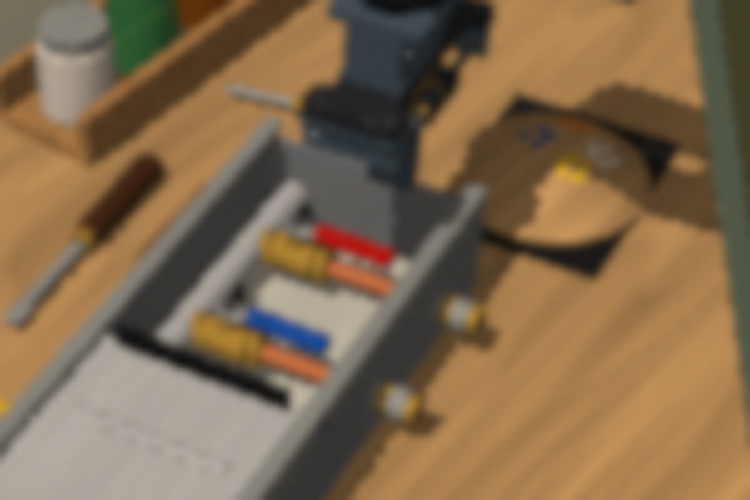

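```bash
python3 -m pendant '[{"x":2,"y":0,"z":15,"turn":0,"gripper":0},{"x":2,"y":0,"z":32,"turn":0,"gripper":0},{"x":2,"y":0,"z":43,"turn":0,"gripper":0},{"x":2,"y":0,"z":46,"turn":0,"gripper":0},{"x":2,"y":0,"z":46,"turn":0,"gripper":0}]'
python3 - <<'E'
from h import *
st()
for t in range(0,96,8):
    T=np.radians(t); d=np.array([-np.cos(T),np.sin(T)]); n=np.array([np.sin(T),np.cos(T)])
    a=9; q=np.array([33,-205])+(55-5*t/90)*d-n*(8+16*np.sin(T)+a*np.cos(T))
    print(t,q.round(1),tool(W(q[0]/1000,q[1]/1000,.024)).round(1))
E
```

```text
t: 11.65
eef_pos: [0.5668, -0.1412, 0.0252]
tcp_rot: [179.2, 0.0, 9.4]
force: [-0.0, -0.7, 0.5]
gripper_width: 0.0007
t 11.65 box mm [ -24.8 -243.7   25.2] rot [1.7923e+02 3.0000e-02 9.4500e+00] F [-0.  -0.7  0.5] w 0.0007
0 [ -22. -222.] [  2.9 -21.7   0.9]
8 [ -23.7 -216.4] [  1.2 -27.3   0.8]
16 [ -24.8 -210.3] [  0.1 -33.4   0.7]
24 [ -25.3 -203.9] [ -0.3 -39.8   0.6]
32 [ -24.9 -197.2] [  0.1 -46.5   0.5]
40 [ -23.6 -190.4] [  1.4 -53.3   0.5]
48 [ -21.3 -183.4] [  3.8 -60.2   0.4]
56 [ -17.8 -176.7] [  7.3 -67.    0.3]
64 [ -13.2 -170.3] [ 11.9 -73.3   0.2]
72 [  -7.5 -164.5] [ 17.7 -79.1   0.1]
80 [  -0.7 -159.6] [ 24.5 -84.    0. ]
88 [   7.  -155.8] [ 32.2 -87.8  -0. ]
```

```bash
python3 -m pendant '[{"x":1,"y":-9,"z":1,"turn":0,"gripper":0},{"x":2,"y":-16,"z":1,"turn":0,"gripper":0},{"x":2,"y":-22,"z":1,"turn":0,"gripper":0},{"x":1,"y":-28,"z":1,"turn":0,"gripper":0},{"x":0,"y":-34,"z":1,"turn":0,"gripper":0},{"x":0,"y":-40,"z":1,"turn":0,"gripper":0},{"x":0,"y":-46,"z":1,"turn":0,"gripper":0},{"x":1,"y":-53,"z":1,"turn":0,"gripper":0}]'
python3 - <<'E'
from h import *
import cv2
st(); cv2.imwrite("pics/w11.png",snapshot("wrist"));cv2.imwrite("pics/s11.png",cv2.resize(snapshot("side")[110:210,220:370],None,fx=5,fy=5,interpolation=cv2.INTER_CUBIC))
E
```

```text
t: 12.65
eef_pos: [0.5604, -0.0904, 0.0242]
tcp_rot: [179.0, -0.1, 9.5]
force: [0.7, -5.4, 1.1]
gripper_width: 0.0003
t 12.65 box mm [ -23.  -192.5   24.2] rot [ 1.7901e+02 -1.2000e-01  9.4900e+00] F [ 0.7 -5.4  1.1] w 0.0003
```

View pics/w11.png

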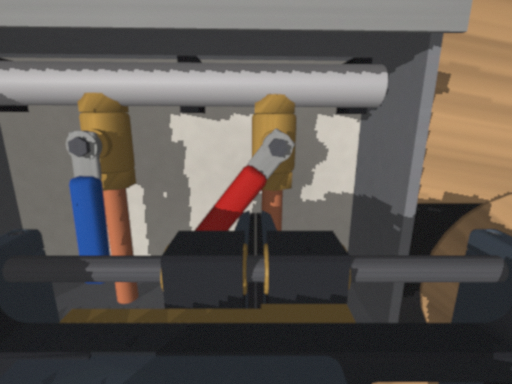

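View pics/s11.png

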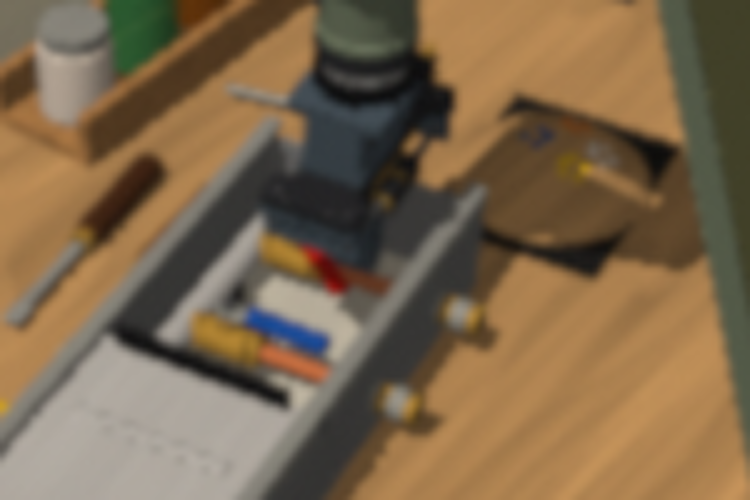

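The lever has swung to about 40° and is following cleanly at about 5 N. I'll continue along the arc.

```bash
python3 -m pendant '[{"x":1,"y":-6,"z":0,"turn":0,"gripper":0},{"x":3,"y":-11,"z":0,"turn":0,"gripper":0},{"x":5,"y":-16,"z":0,"turn":0,"gripper":0},{"x":10,"y":-22,"z":0,"turn":0,"gripper":0},{"x":15,"y":-28,"z":0,"turn":0,"gripper":0},{"x":20,"y":-32,"z":0,"turn":0,"gripper":0},{"x":25,"y":-35,"z":0,"turn":0,"gripper":0}]'
python3 - <<'E'
from h import *
import cv2
st(); cv2.imwrite("pics/w12.png",snapshot("wrist"))
E
```

```text
t: 13.62
eef_pos: [0.5778, -0.0506, 0.0231]
tcp_rot: [179.1, 0.1, 9.5]
force: [-1.8, -3.2, -0.1]
gripper_width: 0.0004
t 13.625 box mm [   0.5 -156.    23.1] rot [1.7913e+02 8.0000e-02 9.5000e+00] F [-1.8 -3.2 -0.1] w 0.0004
```

View pics/w12.png

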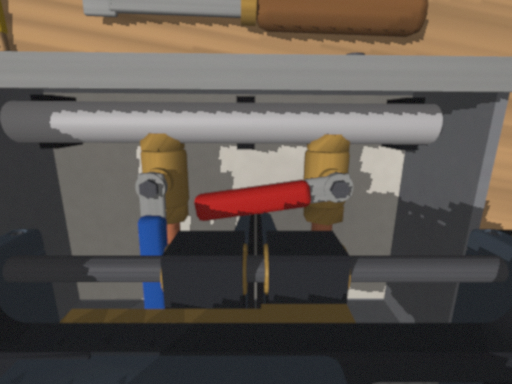

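```bash
python3 -m pendant '[{"x":5,"y":0,"z":0,"turn":0,"gripper":0},{"x":9,"y":0,"z":0,"turn":0,"gripper":0},{"x":11,"y":0,"z":0,"turn":0,"gripper":0}]'
python3 -m pendant '[{"x":2,"y":0,"z":0,"turn":0,"gripper":0},{"x":3,"y":0,"z":0,"turn":0,"gripper":0}]'
python3 - <<'E'
from h import *
import cv2
st(); cv2.imwrite("pics/w13.png",snapshot("wrist"))
E
```

```text
t: 14.05
eef_pos: [0.5855, -0.0475, 0.0229]
tcp_rot: [179.3, 0.5, 9.5]
force: [-13.2, -0.9, 8.5]
gripper_width: 0.0007
t: 14.3
eef_pos: [0.5851, -0.0474, 0.023]
tcp_rot: [179.3, 0.9, 9.5]
force: [-11.0, -3.5, 7.8]
gripper_width: 0.0005
t 14.3 box mm [   8.2 -154.    23. ] rot [179.32   0.91   9.52] F [-11.   -3.5   7.8] w 0.0005
```

View pics/w13.png

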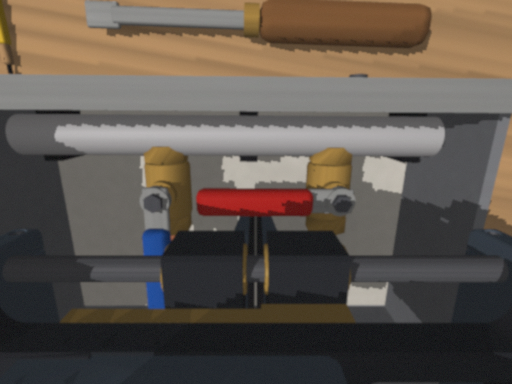

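The lever lies straight across (sleeve rows ~202 at both ends) and the force rose to about 13 N with no further travel. That is the stop, so I'll retreat.

```bash
python3 -m pendant '[{"x":-8,"y":0,"z":0,"turn":0,"gripper":0},{"x":-18,"y":2,"z":0,"turn":0,"gripper":0},{"x":-20,"y":2,"z":-25,"turn":0,"gripper":0},{"x":-20,"y":2,"z":-60,"turn":0,"gripper":0},{"x":-20,"y":2,"z":-100,"turn":0,"gripper":0},{"x":-40,"y":2,"z":-140,"turn":0,"gripper":0},{"x":-60,"y":2,"z":-150,"turn":0,"gripper":0},{"x":-60,"y":2,"z":-150,"turn":0,"gripper":0},{"x":-60,"y":2,"z":-150,"turn":0,"gripper":0}]'
python3 - <<'E'
from h import *
import cv2
st(); im=snapshot("wrist");p=camera_params("wrist")
for X in [(.06,-.006,.108)]:
    print(proj(p,W(*X)))
cv2.imwrite("pics/w14.png",im);cv2.imwrite("pics/s14.png",cv2.resize(snapshot("side")[100:250,190:370],None,fx=4,fy=4,interpolation=cv2.INTER_CUBIC))
E
```

```text
t: 15.48
eef_pos: [0.5279, -0.0571, 0.1725]
tcp_rot: [179.4, 1.0, 9.5]
force: [-0.6, 0.4, -0.5]
gripper_width: 0.0009
t 15.475 box mm [ -49.8 -154.4  172.5] rot [179.37   1.01   9.51] F [-0.6  0.4 -0.5] w 0.0009
[83.45589581 72.734251  ]
```

View pics/w14.png

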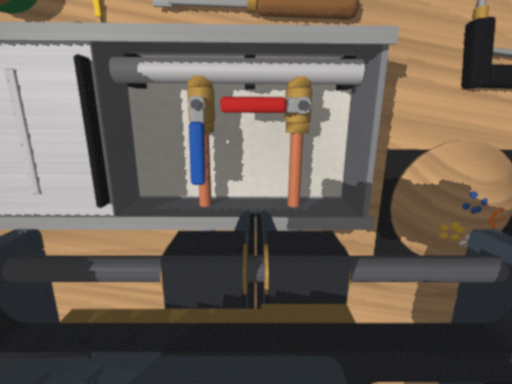

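View pics/s14.png

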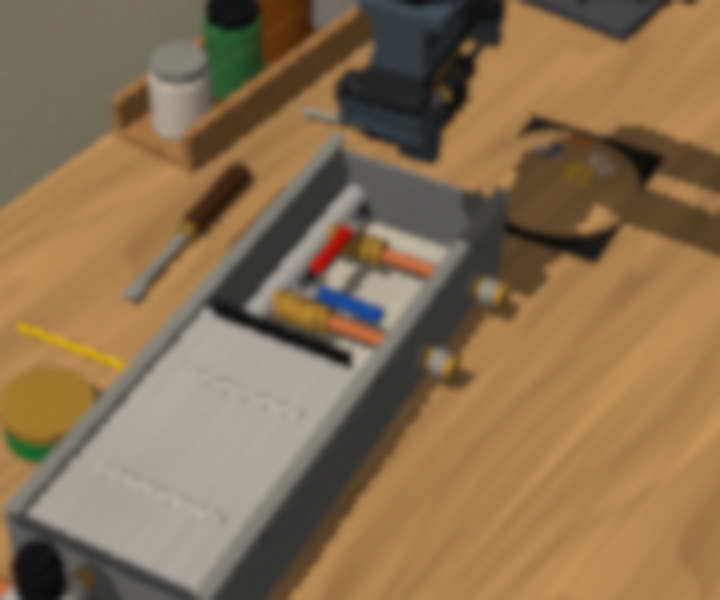

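```bash
python3 - <<'E'
from h import *
import cv2
p=camera_params("wrist");im=cv2.imread("pics/w14.png")
for y in (.002,-.006):
  for z in (.108,.09): print(y,z,proj(p,W(.04,y,z)).round(1))
g=im[:,:,1]; print(g[92,70:125].tolist())
a=cv2.resize(im[40:220,60:330],None,fx=2.9,fy=2.9,interpolation=cv2.INTER_CUBIC);cv2.imwrite("pics/z14.png",a)
# red lever angle
hsv=cv2.cvtColor(im,cv2.COLOR_BGR2HSV);m=((hsv[:,:,1]>150)&((hsv[:,:,0]<5)|(hsv[:,:,0]>175))&(hsv[:,:,2]>80))
m[:80]=0;m[130:]=0;m[:,:200]=0;m[:,300:]=0
ys,xs=np.nonzero(m); P=np.c_[xs,ys]; vx,vy,x0,y0=cv2.fitLine(P.astype(np.float32),cv2.DIST_L2,0,.01,.01).ravel()
A=B(ray(p,(x0-30*vx,y0-30*vy),.071));C=B(ray(p,(x0+30*vx,y0+30*vy),.071));print(A,C,len(xs),np.degrees(np.arctan2(C[0]-A[0],C[1]-A[1])))
E
```

```text
0.002 0.108 [78. 97.]
0.002 0.09 [89. 98.]
-0.006 0.108 [87.1 97.1]
-0.006 0.09 [97.5 98. ]
[202, 201, 201, 200, 201, 202, 202, 195, 159, 92, 41, 35, 34, 29, 30, 25, 19, 22, 24, 17, 21, 16, 16, 29, 51, 78, 89, 79, 68, 61, 57, 56, 55, 57, 56, 56, 55, 58, 59, 56, 57, 58, 56, 56, 57, 58, 55, 56, 55, 58, 54, 57, 57, 56, 55]
[  35.61909513 -122.78524628   71.        ] [  35.5483488  -184.23212191   71.        ] 911 -179.9340330301822
```

View pics/z14.png

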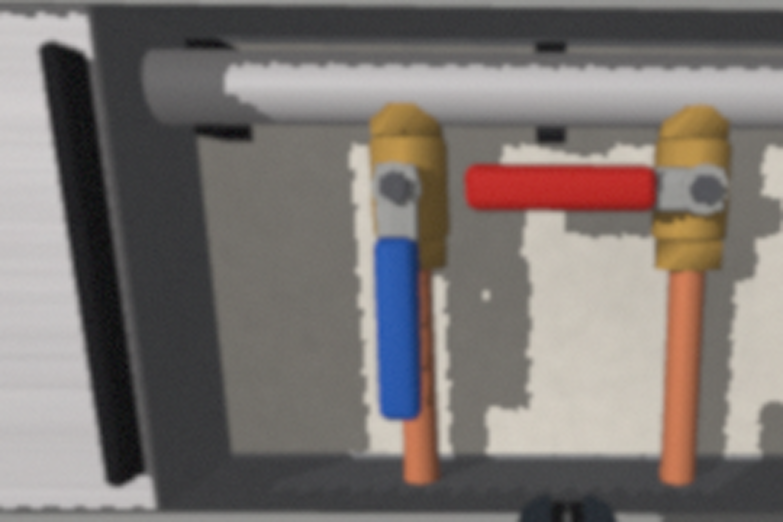

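The lip spans columns 79–95, against 78–97 predicted for fully open. The red lever measures within 0.1° of crosswise, and the blue lever still lies along its pipe. I'm handing in.

```bash
python3 - <<'E'
from h import *
st(); print(hand_in())
E
```

```text
t 15.575 box mm [ -49.5 -154.4  172.4] rot [179.37   1.04   9.52] F [ 0.1  1.  -0.6] w 0.0005
the job is handed in; nothing more can be done
None
```

I pushed the cover's lip left with the shut fingertips until the cover hit its stop. Then I swept the red lever (the right-hand valve) clockwise to its stop, and handed in at about 15.6 s with the arm clear of everything.

**Last checks**
- **Cover:** the lip shows within 1–2 pixels of where it should be when fully open, and pushing force rose to about 23 N at the stop.
- **Red lever:** it measures crosswise to its pipe to within about 0.1°, and force rose to about 13 N with no further travel.
- **Blue lever:** it still lies along its pipe.
- **Tools and workpieces:** nothing the arm did brought it against them, and those in the last wrist and side views looked unmoved. I did not compare all of them with the first pictures.

**Disagreements**
- **Fingertip height:** the real fingertips sit about 38 mm higher than the reported TCP. My first push therefore passed above the lip without touching it; I backed out, corrected for the offset and repeated it.
- **Box position:** in one wrist view the stems appeared about 5 mm further from the robot than my box estimate. I moved the lever push 3 mm that way to allow for it.
- **Refused call:** one move was rejected because its rows lacked some keys, and nothing moved.

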